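# Dock the pipette-tip rack over the plate's step

## Robot

A 6-joint arm with a two-finger parallel gripper is mounted at the origin on the work surface. World frame = base frame: x ahead of the robot, y to its left, z up, the work surface at z = 0. Lengths are in mm, angles in rad, forces in N, time in s.
With the tool pointing down it reaches from about 375 to 925 mm from the base axis. Payload 5.7 kg.
Tool frame: the origin (TCP) lies midway between the tips of the shut fingers; the grasp point (between the pads) lies 19 mm behind it (robot.grasp_offset is the distance from the TCP to the grasp point, in mm); z points along the fingers, y is the direction in which the jaws open and shut (so a half turn about z gives the same grasp; the last joint's range is limited). The gripper opens to 85 mm and grips with 20 to 120 N. Pads are 22 mm wide; open, the fingers measure 114 mm over their backs; the gripper's body (76 mm by 85 mm) begins 54 mm behind the grasp point. The pads swing forward as they close: fully open they stand 13 mm farther back than shut.
Start: joints at [-0.115, 0.359, 1.51, -0, 1.272, -0.115], TCP at [599.969, -0.004, 231.267] pointing down, gripper open.
Joint ranges: [-2.97, 2.97], [-1.01, 2.36], [0.21, 2.38], [-0.96, 4.11], [0.2, 2.71], [-2.98, 2.98]. Speed limits (rad/s): [2.39, 2.39, 3.14, 3.14, 3.14, 3.14].

## Interface

Orientations are given as a rotation vector (axis times angle).
In Python, from cell import robot gives the robot as it stands.
- The arm moves only by the tool carry_out, never from a script. Its argument "series" is a list of rows, each a list of 6 numbers: the shift along the tool's x, y, z normalised to -1 to 1, where 1 is 0.2 m, then the turn, a rotation vector about the tool's x, y, z normalised to -1 to 1, where 1 is pi/4 rad. In form: [[dx, dy, dz, ax, ay, az], ...]. A call has 1 to 8 rows; each row is the pose to reach, as a shift and turn from the pose commanded when the call began, along the tool's axes at that moment; what a row does not reach only later rows make up. A row lasts 1/8 s, in which the tool goes at most 62.5 mm and 10.7 degrees, less where a joint would pass 70% of its speed; a pose out of reach is approached as far as the arm can. A call with a number of a shift or a turn outside -1 to 1 is refused whole. A call with a gripper value outside its range is refused whole. "jaw" is the gripper's target within -1 to 1 (shut at 1, half-way at 0, fully open at -1), set as the call begins (left out, the last holds). The fingers move at their own pace and stop on an object; "newtons" is the grip in N (left out, the last holds). Time passes only in rows, so rows that repeat a pose let the fingers close. It gives the time, the measured TCP pose, the force and the opening at its end, in the units of the state.
- robot.get_obs(): the state, without advancing time (a new reading comes with each control period).
- robot.capture(name): name is "scene" or "side" or "wrist"; returns the picture (420x560x3 uint8, red, green, blue); there is no depth.
- robot.get_calibration(name): a dict with "K" (3x3 intrinsics, pixels), "pose" (4x4, takes a point from camera to world coordinates); the wrist camera has in their place "tool_from_camera" (4x4, takes a point from camera to tool coordinates, whose origin is the TCP and whose axes are the flange's). Camera axes: x right, y down, z forward; pixel columns grow to the right and rows downward; lengths in mm; the calibration is good to about 2 mm. A picture is of the moment at which its call begins: read the wrist's pose just before it. get_calibration takes no time and is no camera call.
- robot.sign_off(): hands the job in, once; it reports no verdict.
Trained networks look in the newest picture that a camera, given by its name, has taken for a name from the list of things; names that differ only in an ending like _2 or _b are one class to them, and where a whole thing is asked for, a point or a joint stands for the part that bears it (a point fixed in the world has none). Each returns a list of dicts, best first, with "score" (0 to 1); they miss things now and then, are a little off and sometimes report something else, mostly with a low value. They report only what shows in the picture. A call takes as long as a camera call. They do not tell look-alikes from the thing itself.
- robot.trace(camera, target): "mask" (420x560 bool, what is visible of it) and "rect" ([centre column, centre row, width, height] in pixels, round what is visible of it).
- robot.place_of(camera, target): "location" ([row, column] in pixels: a listed point, or the origin of a listed thing).
The state is a dict: "time_s": time; "joints": joint angles; "joint_velocities": joint speeds; "tau": joint torques, N m; "position": TCP position; "tcp_rot": TCP orientation; "wrist_force": force on the tool from outside, world axes, zero at the start; "wrist_torque": the same for the moment, N m; "width": finger opening in mm.
Only numpy, scipy, OpenCV 4.12 (cv2) and the standard library are available. Lean on these libraries where they do the work, as an engineer would, in place of code of your own. Each camera call takes 0.05 s, during which the arm holds its last target.

## Task

Load the blue-topped rack of pipette tips onto the low metal dock plate without ever carrying it: slide it along the bench (its bar handle is there to draw it by) until its front lower edge butts squarely against the step (the plate's edge) and leave it pressed there a moment, then tip only its front edge up and over onto the plate while its rear edge stays down on the bench, and finally slide or push it the rest of the way until it lies flat and square in the middle of the plate, hard up against the steel stop bar, which you press for about a second so that it is seated. Nobody has measured where the bar is set, so feel for it; push gently throughout (a few newtons against step and bar, never 20), and leave the glassware and everything else around where it is.

Things in the scene. Friction and masses are not known exactly. Their poses are not given: they have to be found in the camera images.
- dock: fixed low aluminium plate lying on the bench, 200 long (its x) x 150 wide (its y) x 16 high; origin at the centre of its underside; its +x axis is the loading direction, horizontal, from the step towards the stop. The upright edge at x = -100 is the step. No side guides: the top is flat and free from x = -100 to at least x = +40; along the two side edges behind x = 55 stand low grey cheeks, out of the way
- dock_step (a point): middle of the top edge of the dock's step: 16 above the bench, at dock x = -100, y = 0; axes as the dock's
- stop: grey bracket, 20 x 150 x 34, fixed across the far end of the dock; origin at the centre of its underside, at dock x = +90, 16 above the bench; axes as the dock's. It carries on two rods a steel stop bar 130 wide (dock y), its top 45 above the bench, whose face towards the step lies somewhere from dock x = +40 to +56. The bar is clamped there and does not give; its setting differs each time and is not measured
- rack_handle (a point): centre of the rack's bar handle: a round bar 10 in diameter along the rack's y, 68 free between its two end posts, 86 above the rack's underside and 34 ahead of the rack's middle, 31 clear above the rack's top. Axes as the rack's: +x towards the leading (handle) end, z up. Take it across the bar (fingers fore and aft of it). The rack stands on the bench 20 to 50 short of the step, leading end towards it, turned up to about 0.15 rad from the dock and up to 15 aside
- rack_center (a point): centre of the rack's body, half-way up (27.5 above its underside): a closed block 122 long (x) x 86 wide (y) x 55 high, stubby tip ends 7 proud of its top behind the handle, mass 0.46 to 0.77 kg, about evenly spread, slick hard plastic (friction about 0.3 on bench, plate and fingers; the handle grips normally); axes as above
- rack_toe (a point): middle of the rack's lower leading edge (rack x = +61, underside). Drawn along quite flat by the handle, the rack tends to dig this edge into the bench and jam; easing it up about 3 while drawing prevents this
- rack_heel (a point): middle of the rack's lower trailing edge (rack x = -61, underside)
- beaker: loose glass beaker, 66 wide, 85 high, standing beside the rack's path; origin at the centre of its foot. Leave alone
- pot_a: loose clear sample pot, 68 wide, 34 high, on the other side of the path; origin at the centre of its foot. Leave alone
- pot_b: loose clear sample pot, 68 wide, 34 high; origin at the centre of its foot. Leave alone
- rack_lid: loose clear lid, upside down like a tray, 126 x 90 x 30; origin at the centre of its underside. Leave alone
- reagent: loose brown bottle, 60 wide, 130 high; origin at the centre of its foot. Leave alone
- marker_case: loose flat grey case, 120 x 40 x 18; origin at the centre of its underside. Leave alone
Not all that is in view belongs to the job. Leave any green look-alike of the part that bears rack_handle alone.

How it is judged (in metres and radians):
On the way, in this order (a step that is already met when the one before it is completed fails the run):
1. the rack, down on the bench (front edge under 6 mm up, rear under 10), is butted against the step with at least 1.5 N and square to it within 0.1 rad for 0.2 s (contact force between rack and dock above 1.5 N and height (world z) of rack_toe below 0.006 m and height (world z) of rack_heel below 0.01 m and angle between the x axis of rack_center and the x axis of dock, either way round below 0.1 rad), for 0.2 s.
2. the rack's front edge is on or above the plate, at least 10 mm past the step, while its rear edge is still down on the bench (under 7 mm up) (height (world z) of rack_toe above 0.0145 m and x of rack_toe in the frame of dock_step above 0.01 m and height (world z) of rack_heel below 0.007 m), for 0.2 s.
3. the rack, flat on the plate, is pressed against the stop bar with at least 2.5 N for 0.3 s (contact force between rack and stop above 2.5 N and height (world z) of rack_heel above 0.0135 m and angle between rack_center's own z axis and vertical below 0.05 rad), for 0.3 s.
At the end, for the whole second after the job is handed in: The rack rests flat and still on the dock plate (both lower edges 13.5 to 19 mm above the bench), left where it was seated against the stop bar with its leading edge beyond dock x = +36 mm, within 18 mm of the plate's middle line and 0.08 rad of square (height (world z) of rack_heel between 0.0135 and 0.019 m and height (world z) of rack_toe between 0.0135 and 0.019 m and x of rack_toe in the frame of dock above 0.036 m and y of rack_center in the frame of dock between -0.018 and 0.018 m and angle between the x axis of rack_center and the x axis of dock, either way round below 0.08 rad and angle between rack_center's own z axis and vertical below 0.05 rad and linear speed of rack below 0.01 m/s); the robot touches nothing.
It fails at once if the rack is pressed against the dock plate or its step with more than 25 N (contact force between rack and dock above 25 N).
It fails at once if the rack is pressed against the stop bar with more than 20 N (contact force between rack and stop above 20 N).
It fails at once if the rack is carried: its rear edge rises more than 30 mm above the bench (height (world z) of rack_heel above 0.03 m).
It fails at once if the rack is tipped by more than 0.35 rad (angle between rack_center's own z axis and vertical above 0.35 rad).
It fails at once if a bystander is moved by more than 25 mm (distance of any of beaker, pot_a, pot_b, rack_lid, reagent, marker_case from where it was at the start of the episode above 0.025 m).
It also fails if it takes over 72 s, if anything falls off the work surface, if the arm or the gripper's body presses on something with over 40 N, if the wrist force passes 120 N, or if a joint passes its speed limit or range.

## Working session

There is one attempt and no reset: what is moved stays moved. The work goes in short steps, Python scripts to look and compute and a tool call to move; the robot and the scene stay as the last step left them, time stands still between calls to the robot, and variables do not carry over. Pictures are saved under pics/ and viewed, and the job is handed in when it is done.

Besides the shell and the picture viewer there is one more tool, called after ">>>" as name(argument=value, ...) on one line, values as JSON. carry_out: Moves the arm, as the interface text tells. Its arguments: {"type":"object","properties":{"series":{"type":"array"},"jaw":{"type":"number"},"newtons":{"type":"number"}},"required":["series"]}

```bash
ls; mkdir -p pics; python3 - <<'E'
from cell import robot
import cv2,numpy as np
o=robot.get_obs();print({k:np.round(v,3) for k,v in o.items()})
for c in ["scene","side","wrist"]:
    im=robot.capture(c);cv2.imwrite(f"pics/{c}0.png",im[:,:,::-1])
    cal=robot.get_calibration(c)
    for k,v in cal.items():print(c,k,np.round(v,4).tolist())
    for t in ["dock_step","rack_handle","rack_center","rack_toe","rack_heel","stop","dock"]:
        print(c,t,[(np.round(d["location"],1).tolist(),round(float(d["score"]),2)) for d in robot.place_of(c,t)][:3])
print(robot.get_obs()["time_s"])
E
```

```text
pics
{'time_s': np.float64(0.0), 'joints': array([-0.115,  0.359,  1.511,  0.   ,  1.273, -0.115]), 'joint_velocities': array([-0.001, -0.001,  0.   ,  0.001, -0.   , -0.002]), 'tau': array([ 2.0000e-03, -5.2761e+01, -2.7863e+01, -0.0000e+00,  1.3000e-02,
       -0.0000e+00]), 'position': array([5.99331e+02, 7.70000e-02, 2.30465e+02]), 'tcp_rot': array([-2.22e+00, -2.22e+00,  2.00e-03]), 'wrist_force': array([ 0.066,  0.311, -0.717]), 'wrist_torque': array([ 0.002,  0.014, -0.02 ]), 'width': np.float64(85.5)}
scene K [[517.7342, 0.0, 278.4999], [0.0, 517.7342, 202.5244], [0.0, 0.0, 1.0]]
scene pose [[0.293, 0.6005, -0.744, 1476.4296], [0.9561, -0.1804, 0.231, -315.8279], [0.0045, -0.779, -0.627, 945.5573], [0.0, 0.0, 0.0, 1.0]]
scene dock_step [([235.3, 290.0], 0.75)]
scene rack_handle [([218.1, 269.8], 0.81), ([184.9, 188.7], 0.68), ([164.2, 138.4], 0.6)]
scene rack_center [([234.6, 259.8], 0.96), ([199.6, 195.8], 0.88), ([182.9, 136.7], 0.71)]
scene rack_toe [([214.8, 190.7], 0.98), ([179.3, 142.2], 0.87), ([163.1, 344.8], 0.82)]
scene rack_heel [([193.5, 196.5], 0.87), ([202.0, 13
[... 500 characters left out ...]
 0.9), ([199.1, 266.8], 0.89)]
side rack_toe [([153.1, 381.7], 0.82), ([215.8, 261.3], 0.65)]
side rack_heel [([190.7, 270.9], 0.93), ([324.3, 420.5], 0.87)]
side stop [([268.6, 242.4], 0.96)]
side dock [([247.1, 251.0], 0.58)]
wrist K [[357.3333, 0.0, 284.3595], [0.0, 357.3333, 206.4073], [0.0, 0.0, 1.0]]
wrist tool_from_camera [[-0.0014, -0.9649, -0.2625, 67.6156], [1.0, -0.0011, -0.0014, 0.1538], [0.0011, -0.2625, 0.9649, -142.6153], [0.0, 0.0, 0.0, 1.0]]
wrist dock_step [([167.4, 209.3], 0.76)]
wrist rack_handle [([238.0, 182.7], 0.67)]
wrist rack_center [([245.3, 189.9], 0.9)]
wrist rack_toe [([187.6, 213.7], 0.79)]
wrist rack_heel []
wrist stop []
wrist dock [([63.5, 218.1], 0.91)]
1.2
```

View pics/scene0.png

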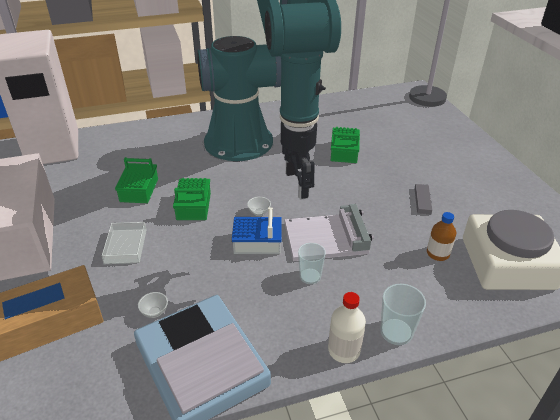

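View pics/side0.png

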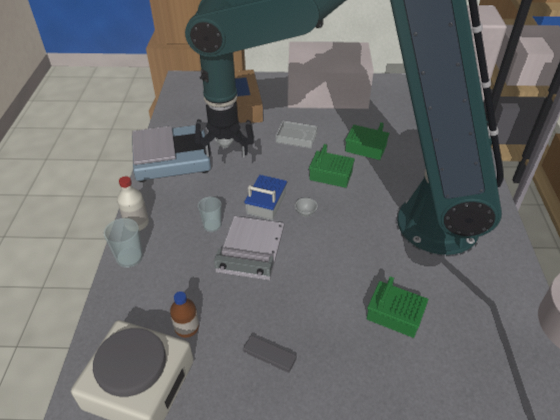

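View pics/wrist0.png

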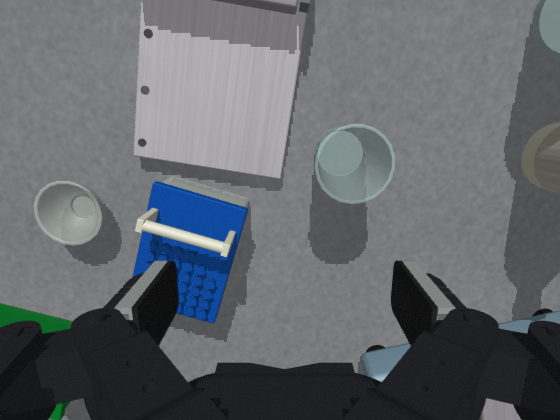

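The blue rack is in the middle, with its handle facing the dock. In the wrist view the handle runs from (140,226) to (230,248) and the step edge from (135,155) to (282,178). Next I'll localise them precisely.

```bash
cat > h.py <<'E'
import numpy as np,cv2
from cell import robot
from scipy.spatial.transform import Rotation as R
def cam(c,obs=None):
    cal=robot.get_calibration(c);K=np.array(cal["K"])
    if c=="wrist":
        obs=obs or robot.get_obs();T=np.eye(4);T[:3,:3]=R.from_rotvec(obs["tcp_rot"]).as_matrix();T[:3,3]=obs["position"]
        return K,T@np.array(cal["tool_from_camera"])
    return K,np.array(cal["pose"])
def bp(KT,uv,z):
    K,T=KT;d=T[:3,:3]@np.linalg.solve(K,[uv[0],uv[1],1]);o=T[:3,3]
    return o+d*(z-o[2])/d[2]
def pj(KT,p):
    K,T=KT;q=K@(T[:3,:3].T@(np.asarray(p,float)-T[:3,3]));return q[:2]/q[2]
def obs():
    o=robot.get_obs()
    print("t",round(float(o["time_s"]),2),"p",np.round(o["position"],1),"rv",np.round(o["tcp_rot"],3),"F",np.round(o["wrist_force"],2),"w",round(float(o["width"]),1))
    return o
def zoom(c,name,x0,y0,x1,y1,s):
    im=robot.capture(c)[:,:,::-1];cv2.imwrite("pics/%s_full.png"%name,im)
    cv2.imwrite("pics/%s.png"%name,cv2.resize(im[y0:y1,x0:x1],None,fx=s,fy=s,interpolation=cv2.INTER_CUBIC))
E
python3 - <<'E'
from h import *
for c,b,s in [("wrist",(120,0,320,340),2),("scene",(220,185,380,270),5),("side",(200,170,300,285),5)]:
    im=cv2.imread(f"pics/{c}0.png");x0,y0,x1,y1=b
    if c=="wrist":s=1.7
    cv2.imwrite(f"pics/{c}0z.png",cv2.resize(im[y0:y1,x0:x1],None,fx=s,fy=s,interpolation=cv2.INTER_CUBIC))
W=cam("wrist")
for n,uv,z in [("stepL",(135,155),16),("stepR",(282,178),16),("hL",(140,226),86),("hR",(230,248),86),("hwr",(182.7,238),86),("cornerTopFL",(154,182),55),("FR",(247,208),55)]:
    print(n,np.round(bp(W,uv,z),1))
S=cam("scene");D=cam("side")
print("scene step",bp(S,(290,235.3),16),"handle",bp(S,(269.8,218.1),86),"ctr",bp(S,(259.8,234.6),27.5),"stop",bp(S,(358.7,229.6),16))
print("side step",bp(D,(255.1,221.6),16),"handle",bp(D,(260.8,188.2),86),"ctr",bp(D,(266.8,199.1),27.5),"stop",bp(D,(242.4,268.6),16))
E
```

```text
stepL [450.4  23.7  16. ]
stepR [5.972e+02 2.000e-01 1.600e+01]
hL [477.3 -27.8  86. ]
hR [552.8 -47.8  86. ]
hwr [512.7 -38.6  86. ]
cornerTopFL [481.3   4.   55. ]
FR [565.  -20.6  55. ]
scene step [514.82127811  15.16397604  16.        ] handle [510.62560381 -39.03866281  86.        ] ctr [501.26424228 -64.02296211  27.5       ] stop [546.57964356 199.28359549  16.        ]
side step [528.97963314  20.988137    16.        ] handle [514.28998844 -45.92756935  86.        ] ctr [498.9979354  -62.13925465  27.5       ] stop [551.3465855  195.07231157  16.        ]
```

View pics/wrist0z.png

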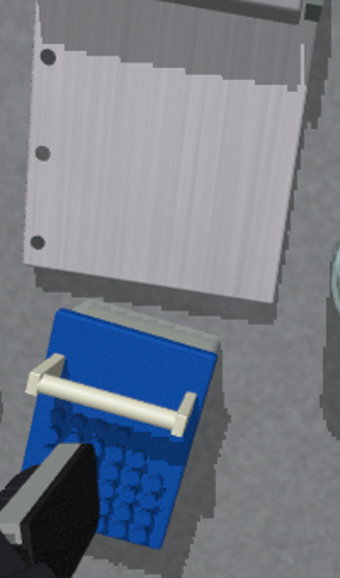

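View pics/scene0z.png

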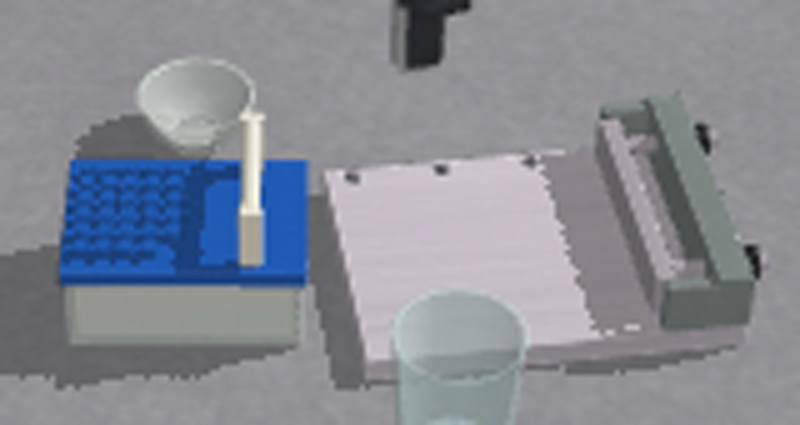

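View pics/side0z.png

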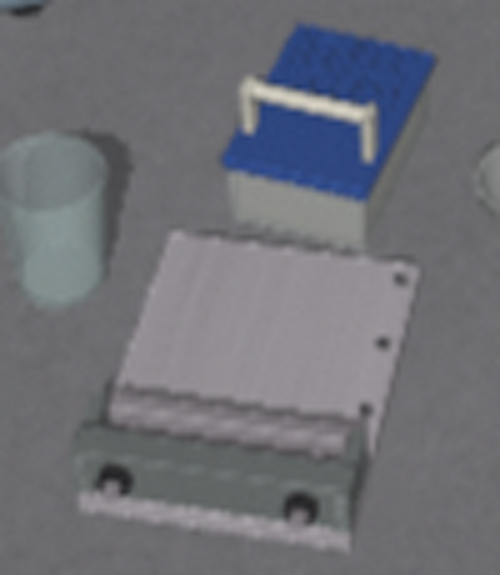

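```bash
cat > fit.py <<'E'
from h import *
from scipy.optimize import least_squares
def fit(obsl,x0):
    def res(p):
        c,s=np.cos(p[2]),np.sin(p[2]);r=[]
        for KT,uv,q,w in obsl:
            P=[p[0]+c*q[0]-s*q[1],p[1]+s*q[0]+c*q[1],q[2]];r+=list((pj(KT,P)-uv)*w)
        return np.array(r)
    s=least_squares(res,x0,loss="soft_l1");return s.x,np.round(res(s.x),1)
E
python3 - <<'E'
from fit import *
W,S,D=cam("wrist"),cam("scene"),cam("side")
a=[(W,(153.5,182.4),(61,43,55),1),(W,(247.6,207.6),(61,-43,55),1),(W,(214,322.4),(-61,-43,55),1),(W,(182.7,238),(34,0,86),1),
(S,(234,217),(-61,43,55),1),(S,(281.4,217.4),(61,43,55),1),(S,(232.4,240.6),(-61,-43,55),1),(S,(281.4,241),(61,-43,55),1),
(D,(260,175),(-61,-43,55),1),(D,(287.4,182),(-61,43,55),1),(D,(245,202),(61,-43,55),1),(D,(274.4,208.4),(61,43,55),1)]
p,r=fit(a,[503,-70,1.3]);print("rack",p,r)
c,s=np.cos(p[2]),np.sin(p[2]);print("handle",p[0]+34*c,p[1]+34*s)
p1,r=fit(a[:4],p);print("rack wrist only",p1,r)
b=[(W,(134.1,155.3),(-100,75,16),1),(W,(280.6,178.2),(-100,-75,16),1),(S,(285,219),(-100,75,16),1),(S,(293,257.4),(-100,-75,16),1),
(D,(235,217),(-100,-75,16),1),(D,(283.6,223),(-100,75,16),1),(D,(216,268.4),(100,-75,16),1),(D,(270.4,276),(100,75,16),1)]
d,r=fit(b,[540,110,1.41]);print("dock",d,r)
c,s=np.cos(d[2]),np.sin(d[2]);v=p[:2]-d[:2];print("rack in dock",c*v[0]+s*v[1],-s*v[0]+c*v[1],p[2]-d[2]," step",d[0]-100*c,d[1]-100*s)
E
```

```text
rack [504.00188165 -69.16863539   1.2783673 ] [-0.2  2.2 -3.   3.1 -0.5 -0.9  1.2 -2.2  1.4  0.   0.  -0.4  0.9 -1.5
  0.3 -1.9 -1.5 -0.1 -2.1 -1.3 -1.  -0.9 -2.4 -0.8]
handle 513.8033670474724 -36.61205566017834
rack wrist only [504.4314295  -68.24704675   1.27990846] [ 0.1  1.2 -2.6  2.  -0.1 -1.7  1.5 -3.2]
dock [536.47817295 110.22013892   1.42143656] [-1.9  0.9 -0.  -0.2 -0.  -0.1  1.3 -0.2 -2.2 -1.  -0.3 -0.5 -1.6  0.4
 -0.5  0.8]
rack in dock -182.22419488206873 5.420760627864212 -0.14306925990633879  step 521.5976668474282 11.333483913469593
```

```bash
cat > pl.py <<'E'
from h import *
import json,os
F="cmd.json"
DOCK=np.array([536.5,110.2,1.4214])
def load():
    if os.path.exists(F): d=json.load(open(F));return np.array(d["p"]),np.array(d["R"])
    return np.array([599.969,-.004,231.267]),np.array([[0,1,0],[1,0,0],[0,0,-1.]])
def sent(row):
    p,A=load();row=np.array(row,float)
    p2=p+A@(row[:3]*200);A2=A@R.from_rotvec(row[3:]*np.pi/4).as_matrix()
    json.dump({"p":p2.tolist(),"R":A2.tolist()},open(F,"w"))
def pose(x,y,z,psi,th=0):
    c,s=np.cos(psi),np.sin(psi)
    A=np.array([[-s,c,0],[c,s,0],[0,0,-1.]]).T  # placeholder rows->cols
    yv=np.array([c,s,0]);zv=np.array([0,0,-1.]);xv=np.cross(yv,zv)
    A=np.stack([xv,yv,zv],1)
    A=R.from_rotvec(np.array([-s,c,0])*-th).as_matrix()@A
    return np.array([x,y,z]),A
def row(T,nd=3):
    p,A=load();q,B=T
    d=A.T@(q-p)/200;w=R.from_matrix(A.T@B).as_rotvec()/(np.pi/4)
    return np.round(np.r_[d,w],nd).tolist()
def rackpose(xd,yd,yaw,th,zh=0,lift=19.,heelz=0.):
    """tool pose such that rack heel is at dock x=xd,y=yd, yaw rel dock, tilt th, heel height heelz; zh = TCP below bar centre"""
    psi=DOCK[2]+yaw;c,s=np.cos(DOCK[2]),np.sin(DOCK[2])
    heel=np.array([DOCK[0]+c*xd-s*yd,DOCK[1]+s*xd+c*yd,heelz])
    rx=np.array([np.cos(psi)*np.cos(th),np.sin(psi)*np.cos(th),np.sin(th)])
    rz=np.array([-np.cos(psi)*np.sin(th),-np.sin(psi)*np.sin(th),np.cos(th)])
    bar=heel+95*rx+86*rz
    _,A=pose(0,0,0,psi,th)
    return bar+A[:,2]*lift,A
def todock(p):
    c,s=np.cos(DOCK[2]),np.sin(DOCK[2]);v=np.array(p)[:2]-DOCK[:2];return np.array([c*v[0]+s*v[1],-s*v[0]+c*v[1]])
def st():
    o=obs();p,A=load();print("cmd",np.round(p,1),"meas-cmd",np.round(o["position"]-p,1),"dock xy",np.round(todock(o["position"]),1))
    c,s=np.cos(DOCK[2]),np.sin(DOCK[2]);f=o["wrist_force"];print("F dock x,y,z",np.round([c*f[0]+s*f[1],-s*f[0]+c*f[1],f[2]],2))
E
python3 - <<'E'
from pl import *
print(row(pose(513.5,-38,150,0.75)))
E
```

```text
[-0.19, -0.432, 0.406, 0.0, 0.0, -0.955]
```

>>> carry_out(series=[[-0.19, -0.432, 0.406, 0, 0, -0.955], [-0.19, -0.432, 0.406, 0, 0, -0.955], [-0.19, -0.432, 0.406, 0, 0, -0.955], [-0.19, -0.432, 0.406, 0, 0, -0.955], [-0.19, -0.432, 0.406, 0, 0, -0.955], [-0.19, -0.432, 0.406, 0, 0, -0.955]], jaw=-1)

```text
time_s: 1.95
position: [513.8, -38.0, 150.3]
tcp_rot: [1.258, 2.878, 0.0]
wrist_force: [-0.3, -0.2, -0.4]
width: 85.6
```

```bash
python3 - <<'E'
from pl import *
sent([-0.19,-0.432,0.406,0,0,-0.955]);st()
print(row(pose(513.5,-38,120,1.279)))
E
```

```text
t 1.95 p [513.8 -38.  150.3] rv [1.258 2.878 0.   ] F [-0.26 -0.17 -0.42] w 85.6
cmd [513.6 -38.  150.1] meas-cmd [ 0.3 -0.   0.2] dock xy [-149.9    0.3]
F dock x,y,z [-0.2   0.23 -0.42]
[0.0, -0.0, 0.15, 0.0, 0.0, -0.673]
```

>>> carry_out(series=[[0, 0, 0.15, 0, 0, -0.673], [0, 0, 0.15, 0, 0, -0.673], [0, 0, 0.15, 0, 0, -0.673], [0, 0, 0.15, 0, 0, -0.673]])

```text
time_s: 2.45
position: [513.8, -37.9, 120.1]
tcp_rot: [0.462, 3.107, -0.0]
wrist_force: [-0.1, 0.6, -0.0]
width: 85.7
```

```bash
python3 - <<'E'
from pl import *
sent([0,0,0.15,0,0,-0.673]);st()
o=robot.get_obs();robot.get_obs()
im=robot.capture("wrist");cv2.imwrite("pics/w1.png",im[:,:,::-1])
W=cam("wrist",o)
for d in robot.place_of("wrist","rack_handle"):print(d, bp(W,d["location"][::-1],86))
print("expected",pj(W,(513.5,-38,86)))
cv2.imwrite("pics/s1.png",cv2.resize(robot.capture("side")[160:300,180:320,::-1],None,fx=4,fy=4))
E
```

```text
t 2.45 p [513.8 -37.9 120.1] rv [ 0.462  3.107 -0.   ] F [-0.12  0.6  -0.02] w 85.7
cmd [513.6 -38.  120.1] meas-cmd [0.3 0.1 0.1] dock xy [-149.9    0.4]
F dock x,y,z [ 0.57  0.21 -0.02]
expected [281.84836739 240.10944307]
```

View pics/w1.png

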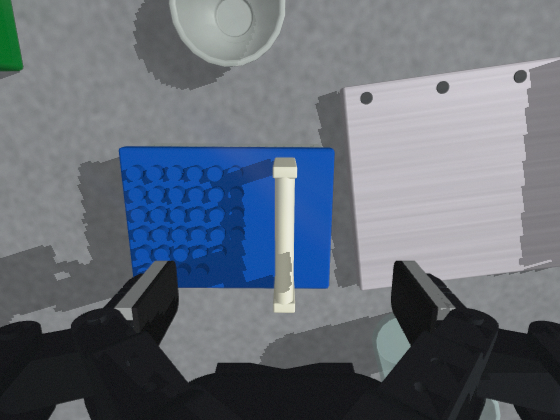

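View pics/s1.png

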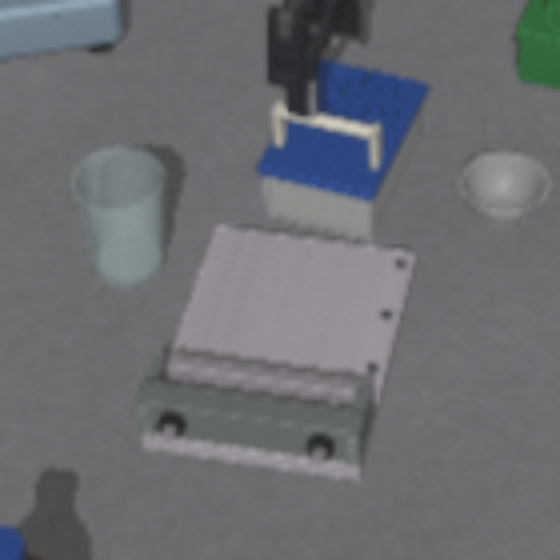

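```bash
python3 - <<'E'
from fit import *
from pl import *
W=cam("wrist")
w0=cam("side")
g=lambda uv,z:np.round(bp(W,uv,z),1)
A,B=g((334,148),55),g((330,288),55);print("rack front",A,B,(A+B)/2,np.arctan2(*(A-B)[1::-1]))
A,B=g((285,158),88),g((285,310),88);print("bar",A,B,(A+B)/2,np.arctan2(*(A-B)[1::-1])-np.pi/2)
A,B=g((344,88),16),g((361,290),16);print("step",A,B,(A+B)/2,np.arctan2(*(A-B)[1::-1])-np.pi/2)
print(row(pose(511.5,-36.5,68,1.279)))
E
```

```text
rack front [479.3   3.7  55. ] [564.8 -21.8  55. ] [522.05  -9.05  55.  ] 2.851746163678173
bar [472.4 -23.8  88. ] [552.3 -48.2  88. ] [512.35 -36.    88.  ] 1.2744095103465987
step [448.8  24.   16. ] [ 5.947e+02 -4.000e-01  1.600e+01] [521.75  11.8   16.  ] 1.4050919703976774
[0.012, 0.004, 0.26, 0.0, 0.0, -0.0]
```

>>> carry_out(series=[[0.007, 0.007, 0.1, 0, 0, 0], [0.007, 0.007, 0.18, 0, 0, 0], [0.007, 0.007, 0.26, 0, 0, 0], [0.007, 0.007, 0.26, 0, 0, 0]])

```text
time_s: 3.1
position: [511.7, -36.1, 67.3]
tcp_rot: [-0.46, -3.105, -0.0]
wrist_force: [0.6, 0.7, -0.3]
width: 85.6
```

>>> carry_out(series=[[0, 0, 0, 0, 0, 0], [0, 0, 0, 0, 0, 0], [0, 0, 0, 0, 0, 0], [0, 0, 0, 0, 0, 0], [0, 0, 0, 0, 0, 0], [0, 0, 0, 0, 0, 0]], jaw=1, newtons=35)

```text
time_s: 3.85
position: [512.7, -36.4, 68.2]
tcp_rot: [0.457, 3.108, -0.0]
wrist_force: [-0.6, -1.6, 2.2]
width: 8.4
```

```bash
sed -i 's/^DOCK=.*/DOCK=np.array([537.5,110.4,1.414])/' pl.py; python3 - <<'E'
from pl import *
sent([.007,.007,.26,0,0,0]);st()
cv2.imwrite("pics/w2.png",robot.capture("wrist")[:,:,::-1])
cv2.imwrite("pics/s2.png",cv2.resize(robot.capture("scene")[150:270,200:380,::-1],None,fx=4,fy=4))
E
```

```text
t 3.85 p [512.7 -36.4  68.2] rv [ 0.457  3.108 -0.   ] F [-0.63 -1.64  2.17] w 8.4
cmd [512.6 -36.3  68.1] meas-cmd [ 0.1 -0.1  0.1] dock xy [-148.8    1.6]
F dock x,y,z [-1.72  0.37  2.17]
```

View pics/w2.png

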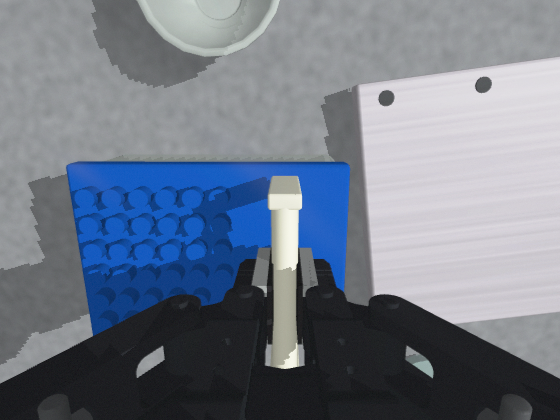

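View pics/s2.png

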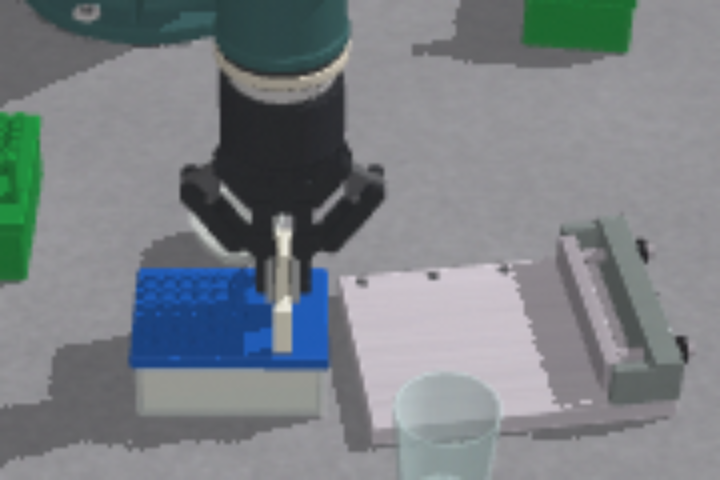

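```bash
sed -i 's/lift=19\./lift=17.9/' pl.py; python3 - <<'E'
from pl import *
W=cam("wrist")
print("heel now",[ -148.6-95*np.cos(.135), 1.6+95*np.sin(.135)])
# interpolate
a=np.array([-242.7,14.4,-0.136,0.0]);b=np.array([-234,0,0.0,0.025])
for f in [.0,.1,.25,.4,.55,.7,.85,1]:
    q=a+(b-a)*f
    if f in(.1,): q[3]=.02
    elif f>0:q[3]=.025
    print(row(rackpose(q[0],q[1],q[2],q[3])))
E
```

```text
heel now [np.float64(-242.73562646443204), np.float64(14.386079545698088)]
[-0.001, 0.001, -0.0, 0.0, 0.0, 0.001]
[-0.001, -0.001, -0.01, -0.025, 0.0, -0.017]
[-0.001, 0.005, -0.012, -0.032, 0.001, -0.042]
[-0.001, 0.013, -0.012, -0.032, 0.001, -0.068]
[-0.002, 0.02, -0.012, -0.032, 0.001, -0.094]
[-0.002, 0.027, -0.012, -0.032, 0.002, -0.12]
[-0.002, 0.034, -0.012, -0.032, 0.002, -0.146]
[-0.003, 0.041, -0.012, -0.032, 0.002, -0.172]
```

>>> carry_out(series=[[0, 0, -0.01, -0.025, 0, -0.01], [0, 0.005, -0.012, -0.032, 0, -0.04], [0, 0.013, -0.012, -0.032, 0, -0.07], [-0.002, 0.02, -0.012, -0.032, 0.001, -0.095], [-0.002, 0.027, -0.012, -0.032, 0.002, -0.12], [-0.002, 0.034, -0.012, -0.032, 0.002, -0.146], [-0.003, 0.041, -0.012, -0.032, 0.002, -0.172], [-0.003, 0.041, -0.012, -0.032, 0.002, -0.172]])

```text
time_s: 4.95
position: [515.7, -28.4, 70.5]
tcp_rot: [0.246, 3.13, 0.04]
wrist_force: [0.1, -0.1, -2.6]
width: 8.3
```

```bash
python3 - <<'E'
from pl import *
sent([-0.003, 0.041, -0.012, -0.032, 0.002, -0.172]);st()
cv2.imwrite("pics/w3.png",robot.capture("wrist")[:,:,::-1])
cv2.imwrite("pics/s3.png",cv2.resize(robot.capture("scene")[150:270,200:380,::-1],None,fx=4,fy=4))
E
```

```text
t 4.95 p [515.7 -28.4  70.5] rv [0.246 3.13  0.04 ] F [ 0.1  -0.13 -2.55] w 8.3
cmd [515.6 -28.6  70.5] meas-cmd [0.1 0.2 0. ] dock xy [-1.405e+02 -1.000e-01]
F dock x,y,z [-0.12 -0.12 -2.55]
```

View pics/w3.png

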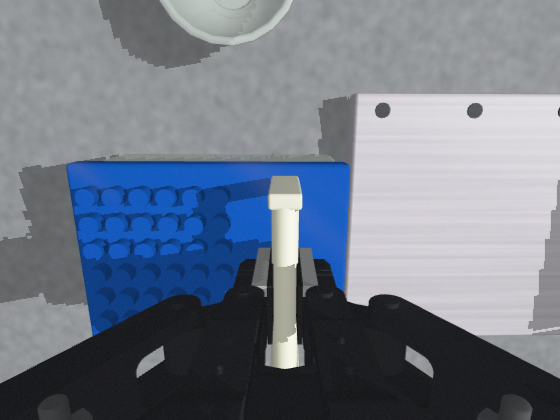

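View pics/s3.png

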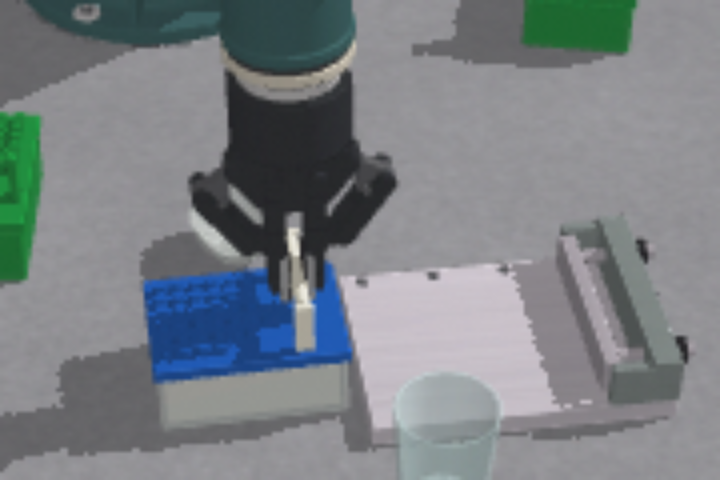

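```bash
python3 - <<'E'
from pl import *
W=cam("wrist")
for n,uv,z in [("plateL near",(356,95),16),("plateL far",(558,95),16),("plateR",(400,334),16),("plateR2",(530,334),16),("rackL top",(71,163),55),("rackL topfront",(349,163),58),("step lo",(350,250),16)]:
    P=bp(W,uv,z);print(n,np.round(P,1),np.round(todock(P),1))
# next: push +x
for x in [-231,-229,-227,-225,-223]:
    print(x,row(rackpose(x,0,0,.025)))
E
```

```text
plateL near [449.2  23.3  16. ] [-99.8  73.6]
plateL far [466.4 130.9  16. ] [ 9.1 73.5]
plateR [598.9  35.7  16. ] [-64.2 -72.3]
plateR2 [613.7 119.1  16. ] [ 20.5 -73.9]
rackL top [ 458.  -112.1   55. ] [-232.2   43.8]
rackL topfront [477.2   8.   58. ] [-110.6   43.6]
step lo [536.3  10.4  16. ] [-99.  -14.4]
-231 [0.0, 0.015, 0.0, 0.0, 0.0, -0.0]
-229 [0.0, 0.025, 0.001, 0.0, 0.0, -0.0]
-227 [0.0, 0.035, 0.001, 0.0, 0.0, -0.0]
-225 [0.0, 0.045, 0.001, 0.0, 0.0, -0.0]
-223 [0.0, 0.055, 0.001, 0.0, 0.0, -0.0]
```

>>> carry_out(series=[[0, 0.015, 0, 0, 0, 0], [0, 0.03, 0, 0, 0, 0], [0, 0.04, 0, 0, 0, 0], [0, 0.045, 0, 0, 0, 0]])

```text
time_s: 5.55
position: [517.0, -19.5, 70.7]
tcp_rot: [0.246, 3.13, 0.039]
wrist_force: [-0.1, -0.2, -4.3]
width: 8.8
```

>>> carry_out(series=[[0, 0.005, 0, 0, 0, 0], [0, 0.005, 0, 0, 0, 0]])

```text
time_s: 5.8
position: [517.1, -18.7, 70.7]
tcp_rot: [0.246, 3.13, 0.039]
wrist_force: [-0.3, -0.9, -5.1]
width: 8.6
```

>>> carry_out(series=[[0, 0.005, 0, 0, 0, 0], [0, 0.005, 0, 0, 0, 0]])

```text
time_s: 6.05
position: [517.3, -17.9, 70.8]
tcp_rot: [0.246, 3.13, 0.039]
wrist_force: [-0.2, -2.2, -3.6]
width: 8.7
```

>>> carry_out(series=[[0, 0.005, 0, 0, 0, 0], [0, 0.005, 0, 0, 0, 0]])

```text
time_s: 6.3
position: [517.5, -16.9, 70.8]
tcp_rot: [0.246, 3.13, 0.039]
wrist_force: [0.2, -3.0, -2.6]
width: 8.7
```

>>> carry_out(series=[[0, 0.005, 0, 0, 0, 0], [0, 0.005, 0, 0, 0, 0]])

```text
time_s: 6.55
position: [517.7, -15.9, 70.9]
tcp_rot: [0.246, 3.13, 0.039]
wrist_force: [0.3, -4.1, -3.4]
width: 8.9
```

```bash
python3 - <<'E'
from pl import *
sent([0,.065,0,0,0,0]);st()
cv2.imwrite("pics/w4.png",robot.capture("wrist")[:,:,::-1])
cv2.imwrite("pics/s4.png",cv2.resize(robot.capture("scene")[170:270,220:350,::-1],None,fx=6,fy=6,interpolation=2))
E
```

```text
t 6.55 p [517.7 -15.9  70.9] rv [0.246 3.13  0.039] F [ 0.33 -4.14 -3.44] w 8.9
cmd [517.6 -15.7  70.8] meas-cmd [ 0.1 -0.1  0.1] dock xy [-1.278e+02 -1.000e-01]
F dock x,y,z [-4.04 -0.97 -3.44]
```

View pics/w4.png

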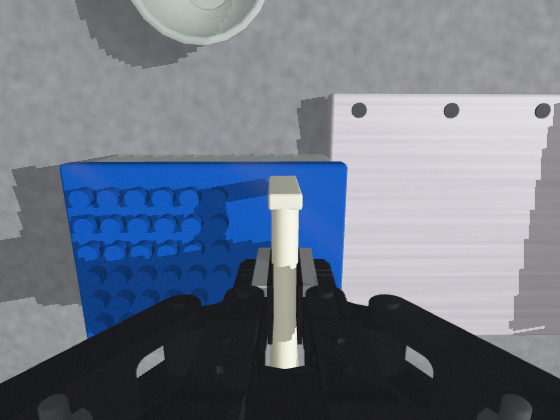

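View pics/s4.png

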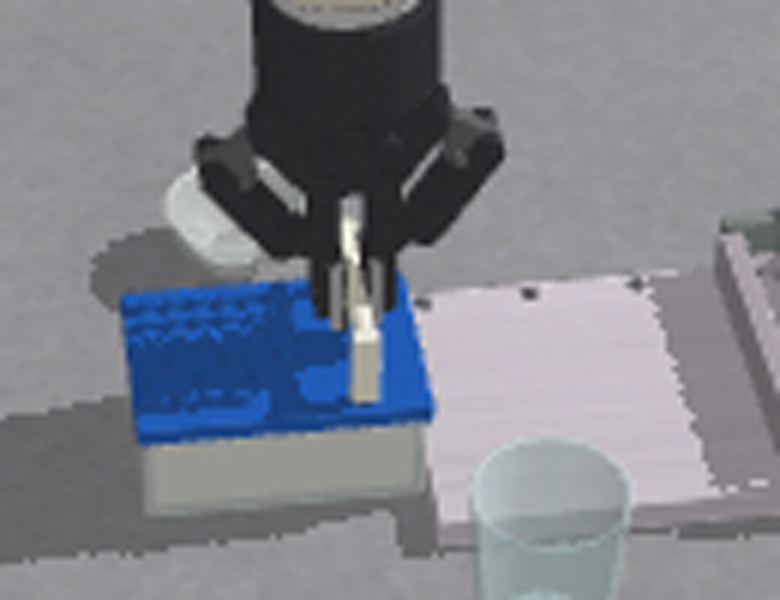

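```bash
python3 - <<'E'
from pl import *
S=cam("scene");c,s=np.cos(DOCK[2]),np.sin(DOCK[2])
w=lambda x,y,z:(DOCK[0]+c*x-s*y,DOCK[1]+s*x+c*y,z)
for n,P in [("heel z0",w(-222,-43,0)),("heel z5",w(-222,-43,5)),("toe z0",w(-100,-43,0)),("toe z5",w(-100,-43,5)),("step R bottom",w(-100,-75,0)),("step R top",w(-100,-75,16)),("rear top",w(-222,-43,55)),("front top",w(-100,-43,55)),("front topL",w(-100,43,55)),("rear topL",w(-222,43,55))]:
    u=pj(S,P);print(n,np.round(u,1),np.round((u-[220,170])*6))
E
```

```text
heel z0 [245.2 257.5] [151. 525.]
heel z5 [245.1 256.1] [151. 517.]
toe z0 [292. 253.] [432. 498.]
toe z5 [292.1 251.6] [432. 489.]
step R bottom [294.  261.7] [444. 550.]
step R top [294.2 257.2] [445. 523.]
rear top [244.4 241.8] [147. 431.]
front top [292.5 237.4] [435. 404.]
front topL [287.3 215.6] [404. 274.]
rear topL [241.5 219.7] [129. 298.]
```

```bash
python3 - <<'E'
from pl import *
for x,t in [(-224,.025),(-224.5,.05),(-224.5,.08),(-224.5,.11),(-224.5,.14),(-224.5,.17)]:
    print(x,row(rackpose(x,0,0,t)))
E
```

```text
-224 [0.0, -0.015, 0.001, 0.0, 0.0, -0.0]
-224.5 [0.0, -0.026, -0.011, -0.032, 0.0, -0.0]
-224.5 [0.0, -0.037, -0.024, -0.07, 0.0, -0.0]
-224.5 [0.0, -0.048, -0.038, -0.108, 0.0, -0.0]
-224.5 [0.0, -0.06, -0.051, -0.146, 0.0, -0.0]
-224.5 [0.0, -0.072, -0.064, -0.184, 0.0, -0.0]
```

>>> carry_out(series=[[0, -0.008, 0, 0, 0, 0], [0, -0.015, 0, 0, 0, 0], [0, -0.026, -0.011, -0.032, 0, 0], [0, -0.037, -0.024, -0.07, 0, 0], [0, -0.048, -0.038, -0.108, 0, 0], [0, -0.06, -0.051, -0.146, 0, 0], [0, -0.072, -0.064, -0.184, 0, 0], [0, -0.072, -0.064, -0.184, 0, 0]])

```text
time_s: 7.65
position: [515.5, -30.5, 83.4]
tcp_rot: [0.247, 3.107, 0.265]
wrist_force: [-0.3, 0.9, -3.0]
width: 8.5
```

```bash
python3 - <<'E'
from pl import *
sent([0, -0.072, -0.064, -0.184, 0, 0]);st()
cv2.imwrite("pics/s5.png",cv2.resize(robot.capture("scene")[170:270,220:350,::-1],None,fx=6,fy=6,interpolation=2))
S=cam("scene");c,s=np.cos(DOCK[2]),np.sin(DOCK[2])
w=lambda x,y,z:(DOCK[0]+c*x-s*y,DOCK[1]+s*x+c*y,z)
for n,P in [("heel z0",w(-224.5,-43,0)),("toe z20",w(-104,-43,20)),("toe z16",w(-104,-43,16))]:
    u=pj(S,P);print(n,np.round((u-[220,170])*6))
E
```

```text
t 7.65 p [515.5 -30.5  83.4] rv [0.247 3.107 0.265] F [-0.33  0.91 -3.01] w 8.5
cmd [515.3 -30.3  83.2] meas-cmd [ 0.2 -0.2  0.1] dock xy [-142.6   -0.2]
F dock x,y,z [ 0.85  0.47 -3.01]
heel z0 [145. 525.]
toe z20 [424. 465.]
toe z16 [424. 472.]
```

View pics/s5.png

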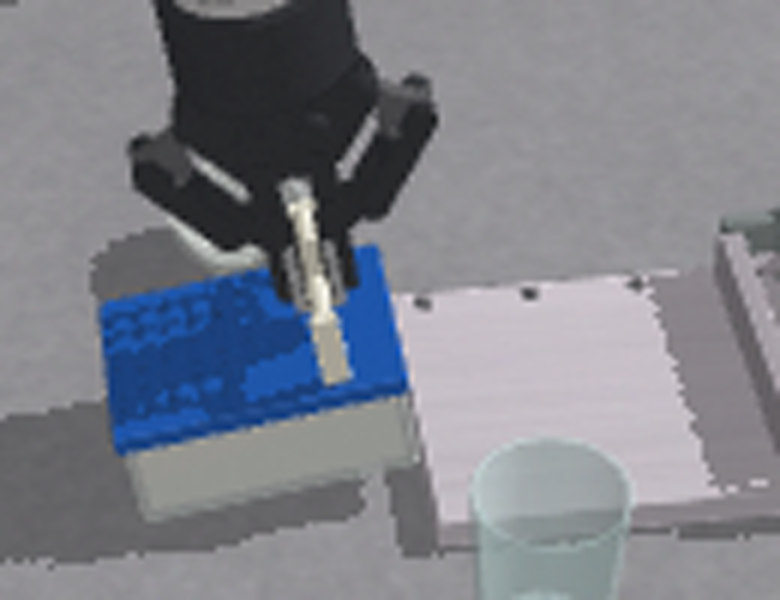

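```bash
python3 - <<'E'
from pl import *
for x,t in [(-224,.2),(-218,.2),(-212,.2),(-206,.2),(-200,.2)]:
    print(x,row(rackpose(x,0,0,t)))
E
```

```text
-224 [0.0, -0.008, -0.013, -0.039, 0.0, -0.0]
-218 [0.0, 0.022, -0.008, -0.039, 0.0, -0.0]
-212 [0.0, 0.051, -0.003, -0.039, 0.0, -0.0]
-206 [0.0, 0.081, 0.002, -0.039, 0.0, -0.0]
-200 [0.0, 0.11, 0.007, -0.039, 0.0, -0.0]
```

>>> carry_out(series=[[0, -0.008, -0.013, -0.039, 0, 0], [0, 0.007, -0.01, -0.039, 0, 0], [0, 0.022, -0.008, -0.039, 0, 0], [0, 0.035, -0.006, -0.039, 0, 0], [0, 0.035, -0.006, -0.039, 0, 0]])

```text
time_s: 8.32
position: [516.2, -22.9, 85.6]
tcp_rot: [0.243, 3.101, 0.312]
wrist_force: [0.3, 0.5, -1.6]
width: 9.0
```

```bash
python3 - <<'E'
from pl import *
sent([0, 0.035, -0.006, -0.039, 0, 0]);st()
cv2.imwrite("pics/s6.png",cv2.resize(robot.capture("scene")[170:270,220:350,::-1],None,fx=6,fy=6,interpolation=2))
for x,t in [(-210,.2),(-206,.2),(-203,.2),(-198,.2)]:
    print(x,row(rackpose(x,0,0,t)))
E
```

```text
t 8.32 p [516.2 -22.9  85.6] rv [0.243 3.101 0.312] F [ 0.26  0.53 -1.57] w 9.0
cmd [516.3 -23.7  85.6] meas-cmd [-0.1  0.7  0. ] dock xy [-135.     0.2]
F dock x,y,z [ 0.57 -0.17 -1.57]
-210 [0.0, 0.026, 0.005, 0.0, 0.0, -0.0]
-206 [0.0, 0.046, 0.009, 0.0, 0.0, -0.0]
-203 [0.0, 0.06, 0.012, 0.0, 0.0, -0.0]
-198 [0.0, 0.085, 0.017, 0.0, 0.0, -0.0]
```

View pics/s6.png

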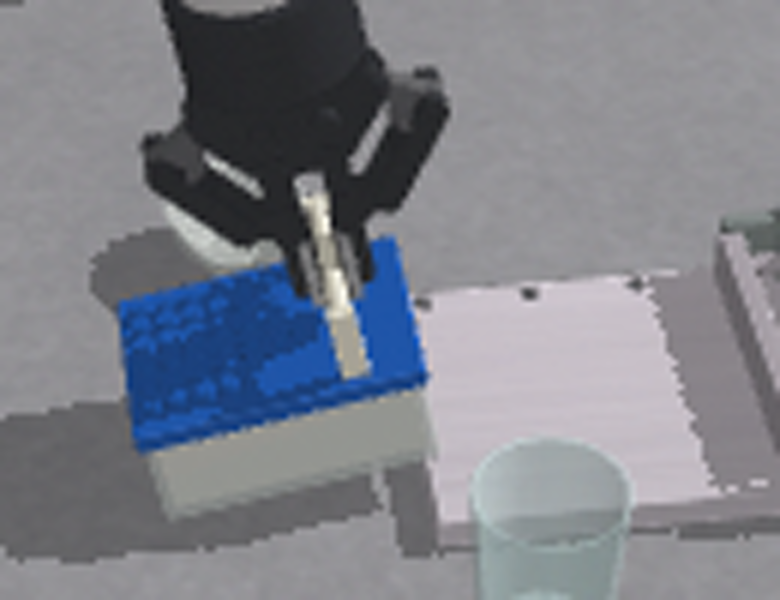

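>>> carry_out(series=[[0, 0.01, 0.002, 0, 0, 0], [0, 0.02, 0.004, 0, 0, 0], [0, 0.03, 0.006, 0, 0, 0], [0, 0.03, 0.006, 0, 0, 0]])

```text
time_s: 8.88
position: [517.3, -17.5, 85.7]
tcp_rot: [0.244, 3.101, 0.312]
wrist_force: [-0.2, 1.0, -3.8]
width: 8.4
```

>>> carry_out(series=[[0, 0.015, 0.003, 0, 0, 0], [0, 0.03, 0.006, 0, 0, 0], [0, 0.045, 0.009, 0, 0, 0], [0, 0.055, 0.011, 0, 0, 0], [0, 0.055, 0.011, 0, 0, 0], [0, 0.055, 0.011, 0, 0, 0]])

```text
time_s: 9.62
position: [519.1, -6.4, 85.7]
tcp_rot: [0.244, 3.101, 0.312]
wrist_force: [-0.2, 0.2, -2.4]
width: 8.5
```

```bash
python3 - <<'E'
from pl import *
sent([0, 0.085, 0.017, 0, 0, 0]);st()
cv2.imwrite("pics/s7.png",cv2.resize(robot.capture("scene")[170:270,220:350,::-1],None,fx=6,fy=6,interpolation=2))
S=cam("scene");c,s=np.cos(DOCK[2]),np.sin(DOCK[2])
w=lambda x,y,z:(DOCK[0]+c*x-s*y,DOCK[1]+s*x+c*y,z)
for n,P in [("heel z0",w(-198,-43,0)),("toe z24",w(-78,-43,24)),("toe z16",w(-78,-43,16))]:
    u=pj(S,P);print(n,np.round((u-[220,170])*6))
E
```

```text
t 9.62 p [519.1  -6.4  85.7] rv [0.244 3.101 0.312] F [-0.19  0.25 -2.4 ] w 8.5
cmd [519.1  -6.5  85.6] meas-cmd [0.  0.2 0.1] dock xy [-118.2   -0. ]
F dock x,y,z [ 0.21  0.23 -2.4 ]
heel z0 [207. 520.]
toe z24 [484. 453.]
toe z16 [483. 466.]
```

View pics/s7.png

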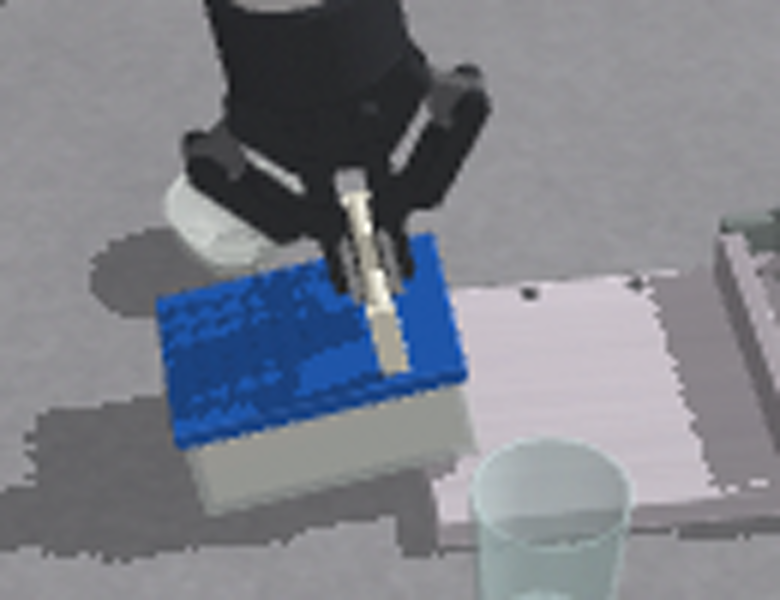

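```bash
python3 - <<'E'
from pl import *
for x in [-194,-190,-185,-180,-175,-170,-166,-162]:
    t=np.arctan(16/(-100-x))+.03
    print(x,round(t,3),row(rackpose(x,0,0,t)))
E
```

```text
-194 0.199 [0.0, 0.02, 0.005, 0.002, 0.0, -0.0]
-190 0.206 [0.0, 0.037, 0.005, -0.007, 0.0, -0.0]
-185 0.216 [0.0, 0.058, 0.005, -0.02, 0.0, -0.0]
-180 0.227 [0.0, 0.079, 0.005, -0.034, 0.0, -0.0]
-175 0.24 [0.0, 0.098, 0.004, -0.051, 0.0, -0.0]
-170 0.255 [0.0, 0.118, 0.002, -0.069, 0.0, -0.0]
-166 0.268 [0.0, 0.132, 0.001, -0.086, 0.0, -0.0]
-162 0.283 [0.0, 0.147, -0.002, -0.105, 0.0, -0.0]
```

>>> carry_out(series=[[0, 0.02, 0.005, 0, 0, 0], [0, 0.037, 0.005, -0.007, 0, 0], [0, 0.058, 0.005, -0.02, 0, 0], [0, 0.079, 0.005, -0.034, 0, 0], [0, 0.098, 0.004, -0.051, 0, 0], [0, 0.118, 0.002, -0.069, 0, 0], [0, 0.118, 0.002, -0.069, 0, 0]])

```text
time_s: 10.55
position: [522.7, 16.5, 90.1]
tcp_rot: [0.243, 3.087, 0.396]
wrist_force: [0.0, 0.5, -4.0]
width: 8.7
```

```bash
python3 - <<'E'
from pl import *
sent([0, 0.118, 0.002, -0.069, 0, 0]);st()
cv2.imwrite("pics/s8.png",cv2.resize(robot.capture("scene")[170:270,220:350,::-1],None,fx=6,fy=6,interpolation=2))
for x,t in [(-166,.268),(-162,.283),(-158,.283),(-154,.283)]:
    print(x,round(t,3),row(rackpose(x,0,0,t)))
E
```

```text
t 10.55 p [522.7  16.5  90.1] rv [0.243 3.087 0.396] F [ 0.01  0.53 -4.04] w 8.7
cmd [522.7  16.4  89.9] meas-cmd [0.  0.1 0.1] dock xy [-95.   -0.1]
F dock x,y,z [ 0.52  0.08 -4.04]
-166 0.268 [0.0, 0.014, -0.001, -0.017, 0.0, -0.0]
-162 0.283 [0.0, 0.029, -0.003, -0.036, 0.0, -0.0]
-158 0.283 [0.0, 0.048, 0.002, -0.036, 0.0, -0.0]
-154 0.283 [0.0, 0.067, 0.007, -0.036, 0.0, -0.0]
```

View pics/s8.png

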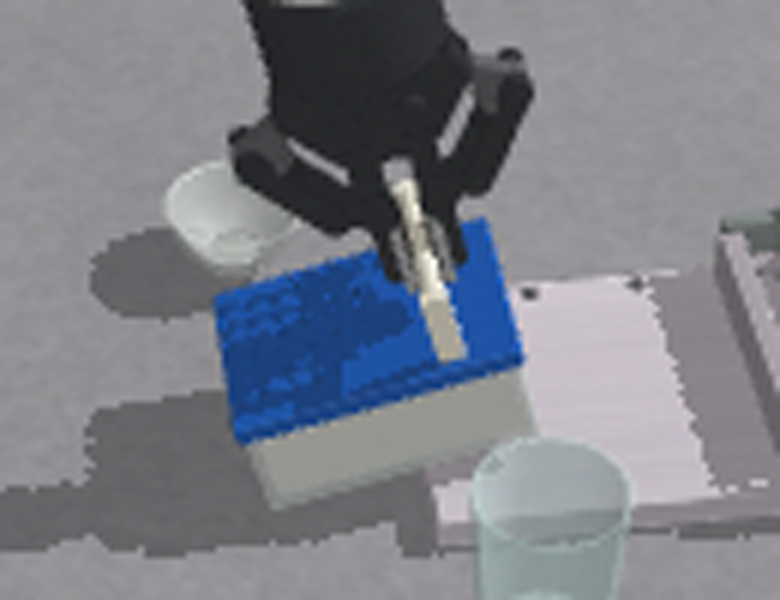

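```bash
python3 - <<'E'
from pl import *
for x,t in [(-162,.28),(-158,.283),(-154,.283)]:
    print(x,round(t,3),row(rackpose(x,0,0,t)))
for t in [.24,.2,.15,.1,.06,.02]:
    print(t,row(rackpose(-100-54*np.cos(t),0,0,t,heelz=16.5-54*np.sin(t-.02))))
E
```

```text
-162 0.28 [0.0, 0.03, -0.001, -0.032, 0.0, -0.0]
-158 0.283 [0.0, 0.048, 0.002, -0.036, 0.0, -0.0]
-154 0.283 [0.0, 0.067, 0.007, -0.036, 0.0, -0.0]
0.24 [0.0, 0.095, 0.007, 0.018, 0.0, -0.0]
0.2 [0.0, 0.109, 0.015, 0.069, 0.0, -0.0]
0.15 [0.0, 0.125, 0.027, 0.133, 0.0, -0.0]
0.1 [0.0, 0.141, 0.039, 0.197, 0.0, -0.0]
0.06 [0.0, 0.153, 0.05, 0.248, 0.0, -0.0]
0.02 [0.0, 0.164, 0.061, 0.299, 0.0, -0.0]
```

>>> carry_out(series=[[0, 0.03, -0.001, -0.032, 0, 0], [0, 0.048, 0.002, -0.036, 0, 0], [0, 0.067, 0.007, -0.036, 0, 0], [0, 0.095, 0.007, 0.018, 0, 0], [0, 0.109, 0.015, 0.069, 0, 0], [0, 0.125, 0.027, 0.133, 0, 0], [0, 0.125, 0.027, 0.133, 0, 0]])

```text
time_s: 11.48
position: [526.5, 42.9, 91.1]
tcp_rot: [0.241, 3.112, 0.235]
wrist_force: [0.9, 0.0, -4.4]
width: 8.8
```

```bash
python3 - <<'E'
from pl import *
sent([0, 0.125, 0.027, 0.133, 0, 0]);st()
cv2.imwrite("pics/s9.png",cv2.resize(robot.capture("scene")[170:270,220:350,::-1],None,fx=6,fy=6,interpolation=2))
for t in [.1,.06,.02]:
    print(t,row(rackpose(-100-54*np.cos(t),0,0,t,heelz=16.5-54*np.sin(t-.02))))
E
```

```text
t 11.47 p [526.5  42.9  91.1] rv [0.241 3.112 0.235] F [ 0.93  0.01 -4.4 ] w 8.8
cmd [526.7  41.6  91. ] meas-cmd [-0.2  1.3  0. ] dock xy [-68.4   0.3]
F dock x,y,z [ 0.15 -0.91 -4.4 ]
0.1 [0.0, 0.017, 0.011, 0.064, 0.0, -0.0]
0.06 [0.0, 0.03, 0.02, 0.115, 0.0, -0.0]
0.02 [0.0, 0.042, 0.029, 0.166, 0.0, -0.0]
```

View pics/s9.png

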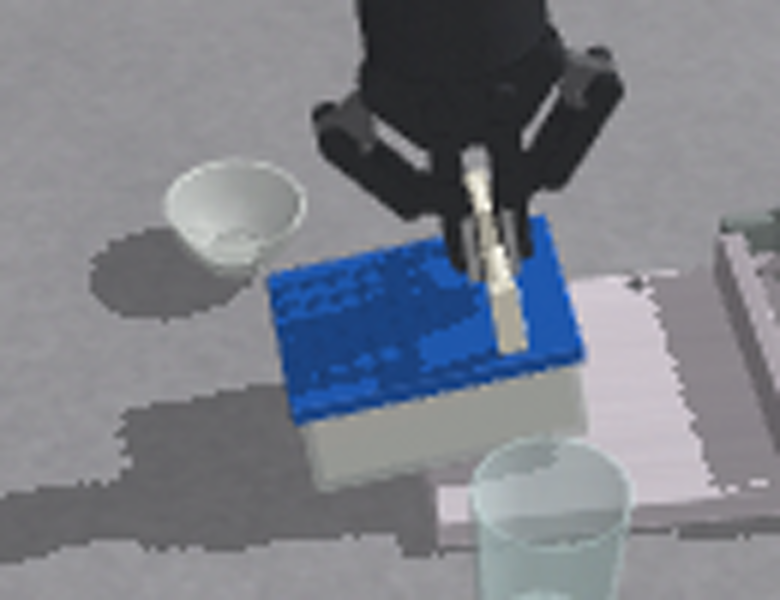

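>>> carry_out(series=[[0, 0.017, 0.011, 0.064, 0, 0], [0, 0.03, 0.02, 0.115, 0, 0], [0, 0.042, 0.029, 0.166, 0, 0], [0, 0.042, 0.029, 0.166, 0, 0]])

```text
time_s: 12.02
position: [528.0, 51.1, 86.4]
tcp_rot: [0.245, 3.131, 0.032]
wrist_force: [0.3, 0.7, -3.7]
width: 8.6
```

```bash
python3 - <<'E'
from pl import *
sent([0, 0.042, 0.029, 0.166, 0, 0]);st()
cv2.imwrite("pics/s10.png",cv2.resize(robot.capture("scene")[170:270,240:370,::-1],None,fx=6,fy=6,interpolation=2))
cv2.imwrite("pics/w10.png",robot.capture("wrist")[:,:,::-1])
for x in [-150,-140,-120,-100,-90]:
    print(x,row(rackpose(x,0,0,.02,heelz=16.)))
E
```

```text
t 12.03 p [528.   51.1  86.4] rv [0.245 3.131 0.032] F [ 0.32  0.74 -3.71] w 8.6
cmd [528.1  50.7  86.5] meas-cmd [-0.2  0.4 -0.1] dock xy [-60.    0.2]
F dock x,y,z [ 0.78 -0.2  -3.71]
-150 [0.0, 0.02, 0.003, -0.0, 0.0, -0.0]
-140 [0.0, 0.07, 0.004, -0.0, 0.0, -0.0]
-120 [0.0, 0.17, 0.006, -0.0, 0.0, -0.0]
-100 [0.0, 0.27, 0.008, -0.0, 0.0, -0.0]
-90 [0.0, 0.32, 0.009, -0.0, 0.0, -0.0]
```

View pics/s10.png

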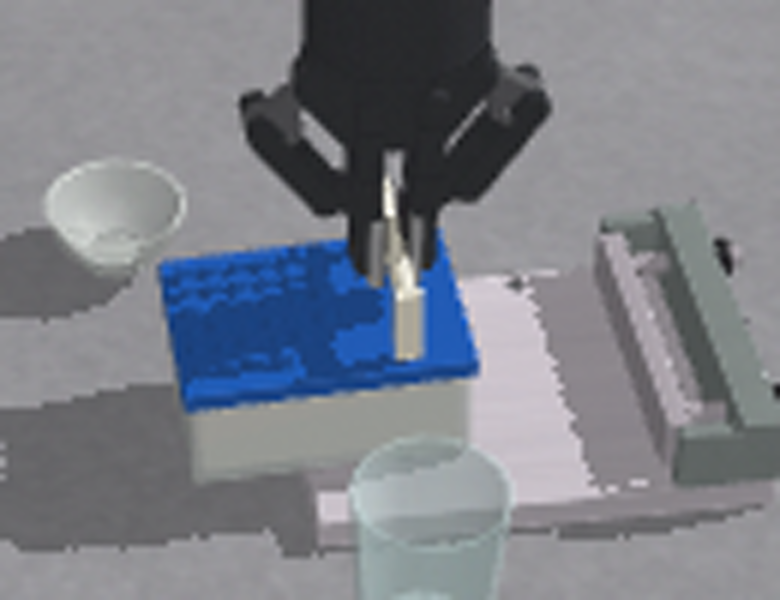

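View pics/w10.png

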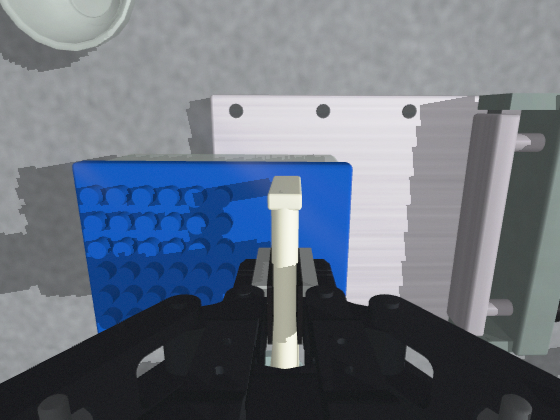

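>>> carry_out(series=[[0, 0.035, 0.003, 0, 0, 0], [0, 0.08, 0.003, 0, 0, 0], [0, 0.13, 0.004, 0, 0, 0], [0, 0.18, 0.004, 0, 0, 0], [0, 0.23, 0.005, 0, 0, 0], [0, 0.26, 0.005, 0, 0, 0], [0, 0.28, 0.006, 0, 0, 0], [0, 0.28, 0.006, 0, 0, 0]])

```text
time_s: 13.12
position: [537.0, 106.4, 86.5]
tcp_rot: [0.246, 3.13, 0.031]
wrist_force: [-0.4, 1.5, -2.7]
width: 8.4
```

```bash
python3 - <<'E'
from pl import *
sent([0, 0.28, 0.006, 0, 0, 0]);st()
cv2.imwrite("pics/s11.png",cv2.resize(robot.capture("scene")[170:270,250:380,::-1],None,fx=6,fy=6,interpolation=2))
cv2.imwrite("pics/w11.png",robot.capture("wrist")[:,:,::-1])
for x in [-95,-90,-85]:
    print(x,row(rackpose(x,0,0,.02,heelz=16.)))
E
```

```text
t 13.12 p [537.  106.4  86.5] rv [0.246 3.13  0.031] F [-0.42  1.54 -2.69] w 8.4
cmd [536.9 106.   86.4] meas-cmd [0.1 0.4 0.1] dock xy [-4.  -0.1]
F dock x,y,z [ 1.45  0.66 -2.69]
-95 [0.0, 0.015, 0.003, -0.0, 0.0, -0.0]
-90 [0.0, 0.04, 0.003, -0.0, 0.0, -0.0]
-85 [0.0, 0.065, 0.004, -0.0, 0.0, -0.0]
```

View pics/s11.png

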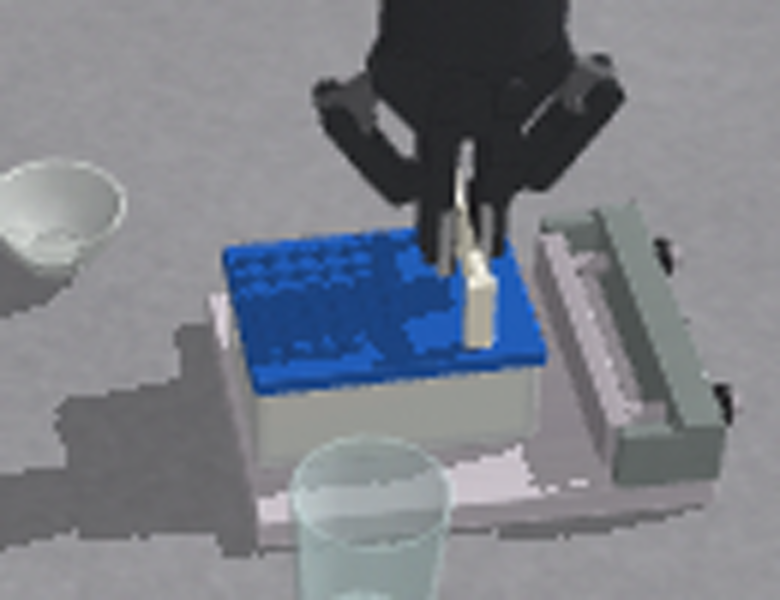

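View pics/w11.png

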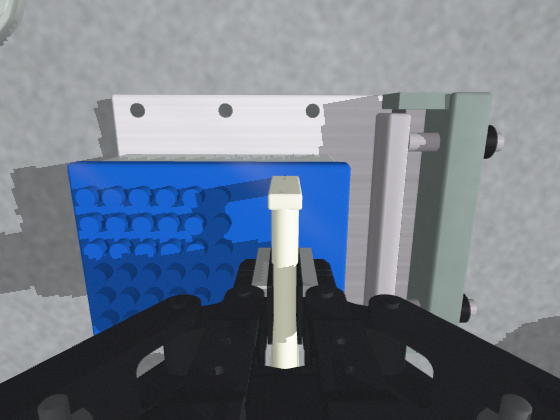

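>>> carry_out(series=[[0, 0.015, 0.001, 0, 0, 0], [0, 0.035, 0.001, 0, 0, 0], [0, 0.055, 0.001, 0, 0, 0], [0, 0.055, 0.001, 0, 0, 0]])

```text
time_s: 13.72
position: [538.7, 117.4, 86.5]
tcp_rot: [0.246, 3.13, 0.031]
wrist_force: [-0.3, 0.9, -3.6]
width: 8.5
```

```bash
python3 - <<'E'
from pl import *
sent([0, 0.055, 0.001, 0, 0, 0]);st()
cv2.imwrite("pics/w12.png",robot.capture("wrist")[:,:,::-1])
W=cam("wrist")
for uv,z in [((349,164),72),((349,285),72)]: print("rack front top",todock(bp(W,uv,z)))
E
```

```text
t 13.72 p [538.7 117.4  86.5] rv [0.246 3.13  0.031] F [-0.34  0.94 -3.56] w 8.5
cmd [538.6 116.9  86.5] meas-cmd [0.1 0.5 0.1] dock xy [ 7.1 -0.1]
F dock x,y,z [ 0.87  0.48 -3.56]
rack front top [37.15781194 42.91334347]
rack front top [ 39.86941829 -16.1507462 ]
```

View pics/w12.png

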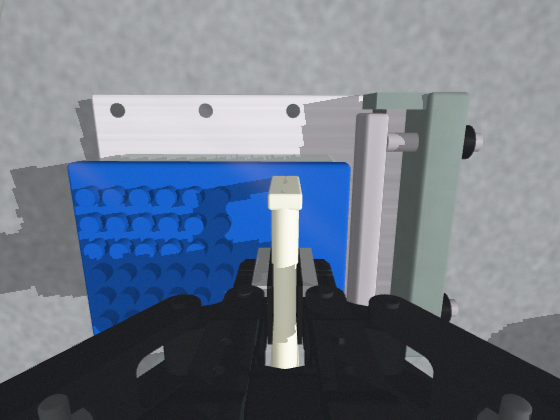

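>>> carry_out(series=[[0, 0.008, 0.004, 0, 0, 0], [0, 0.015, 0.008, 0, 0, 0], [0, 0.015, 0.008, 0, 0, 0]])

```text
time_s: 14.15
position: [539.1, 119.9, 84.8]
tcp_rot: [0.246, 3.13, 0.031]
wrist_force: [0.6, -0.3, -4.0]
width: 8.7
```

>>> carry_out(series=[[0, 0.008, 0, 0, 0, 0], [0, 0.015, 0, 0, 0, 0], [0, 0.015, 0, 0, 0, 0]])

```text
time_s: 14.52
position: [539.6, 123.0, 85.0]
tcp_rot: [0.246, 3.13, 0.031]
wrist_force: [-0.5, 0.7, -3.1]
width: 8.4
```

>>> carry_out(series=[[0, 0.005, 0, 0, 0, 0], [0, 0.01, 0, 0, 0, 0], [0, 0.01, 0, 0, 0, 0]])

```text
time_s: 14.9
position: [539.8, 124.9, 85.0]
tcp_rot: [0.246, 3.13, 0.031]
wrist_force: [0.1, -0.1, -3.1]
width: 8.7
```

>>> carry_out(series=[[0, 0.005, 0, 0, 0, 0], [0, 0.01, 0, 0, 0, 0], [0, 0.01, 0, 0, 0, 0]])

```text
time_s: 15.28
position: [540.2, 126.9, 85.1]
tcp_rot: [0.246, 3.13, 0.031]
wrist_force: [-0.4, -0.0, -2.8]
width: 8.4
```

```bash
python3 - <<'E'
from pl import *
sent([0, 0.05, 0.008, 0, 0, 0]);st()
cv2.imwrite("pics/w13.png",robot.capture("wrist")[:,:,::-1])
cv2.imwrite("pics/s13.png",cv2.resize(robot.capture("scene")[170:270,250:380,::-1],None,fx=6,fy=6,interpolation=2))
E
```

```text
t 15.28 p [540.2 126.9  85.1] rv [0.246 3.13  0.031] F [-0.45 -0.04 -2.81] w 8.4
cmd [540.2 126.8  85.1] meas-cmd [0.  0.1 0. ] dock xy [16.7 -0.1]
F dock x,y,z [-0.11  0.44 -2.81]
```

View pics/w13.png

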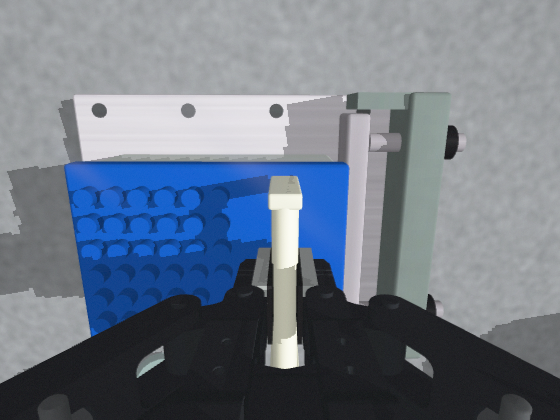

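View pics/s13.png

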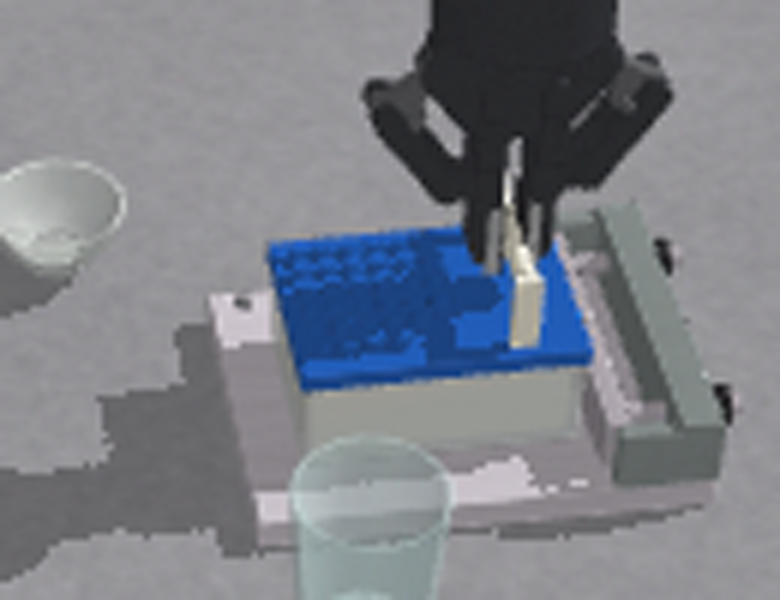

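>>> carry_out(series=[[0, 0.005, 0, 0, 0, 0], [0, 0.01, 0, 0, 0, 0], [0, 0.01, 0, 0, 0, 0]])

```text
time_s: 15.75
position: [540.5, 128.9, 85.1]
tcp_rot: [0.246, 3.13, 0.031]
wrist_force: [0.5, -0.1, -4.2]
width: 8.9
```

>>> carry_out(series=[[0, 0.005, 0, 0, 0, 0], [0, 0.01, 0, 0, 0, 0], [0, 0.01, 0, 0, 0, 0]])

```text
time_s: 16.12
position: [540.8, 130.9, 85.2]
tcp_rot: [0.246, 3.13, 0.031]
wrist_force: [-0.6, 0.3, -3.6]
width: 8.7
```

>>> carry_out(series=[[0, 0.005, 0, 0, 0, 0], [0, 0.005, 0, 0, 0, 0], [0, 0.005, 0, 0, 0, 0]])

```text
time_s: 16.5
position: [540.8, 131.5, 85.1]
tcp_rot: [0.246, 3.13, 0.03]
wrist_force: [-0.5, -2.0, -3.0]
width: 8.9
```

>>> carry_out(series=[[0, 0.003, 0.003, 0, 0, 0], [0, 0.005, 0.005, 0, 0, 0], [0, 0.005, 0.005, 0, 0, 0]])

```text
time_s: 16.88
position: [540.9, 132.2, 84.3]
tcp_rot: [0.246, 3.13, 0.029]
wrist_force: [-0.8, -5.7, -1.2]
width: 8.1
```

>>> carry_out(series=[[0, 0.003, 0, 0, 0, 0], [0, 0.005, 0, 0, 0, 0], [0, 0.005, 0, 0, 0, 0]])

```text
time_s: 17.25
position: [541.0, 132.8, 84.5]
tcp_rot: [0.246, 3.131, 0.028]
wrist_force: [-1.8, -7.4, 1.4]
width: 8.6
```

>>> carry_out(series=[[0, 0, 0, 0, 0, 0], [0, 0, 0, 0, 0, 0], [0, 0, 0, 0, 0, 0], [0, 0, 0, 0, 0, 0], [0, 0, 0, 0, 0, 0], [0, 0, 0, 0, 0, 0], [0, 0, 0, 0, 0, 0], [0, 0, 0, 0, 0, 0]])

```text
time_s: 18.25
position: [541.0, 132.7, 84.5]
tcp_rot: [0.246, 3.131, 0.028]
wrist_force: [-2.2, -8.1, 1.1]
width: 8.7
```

```bash
python3 - <<'E'
from pl import *
sent([0, 0.025+.01+.005-.005, 0.005, 0, 0, 0]);st()
cv2.imwrite("pics/w14.png",robot.capture("wrist")[:,:,::-1])
cv2.imwrite("pics/s14.png",cv2.resize(robot.capture("scene")[170:270,250:380,::-1],None,fx=6,fy=6,interpolation=2))
E
```

```text
t 18.25 p [541.  132.7  84.5] rv [0.246 3.131 0.028] F [-2.21 -8.12  1.11] w 8.7
cmd [541.3 133.7  84.2] meas-cmd [-0.2 -1.   0.3] dock xy [22.6 -0. ]
F dock x,y,z [-8.36  0.91  1.11]
```

View pics/w14.png

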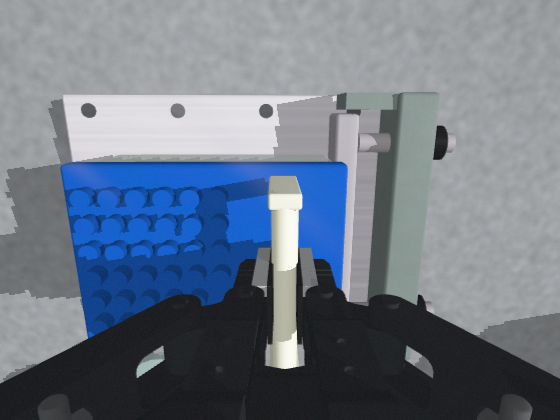

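View pics/s14.png

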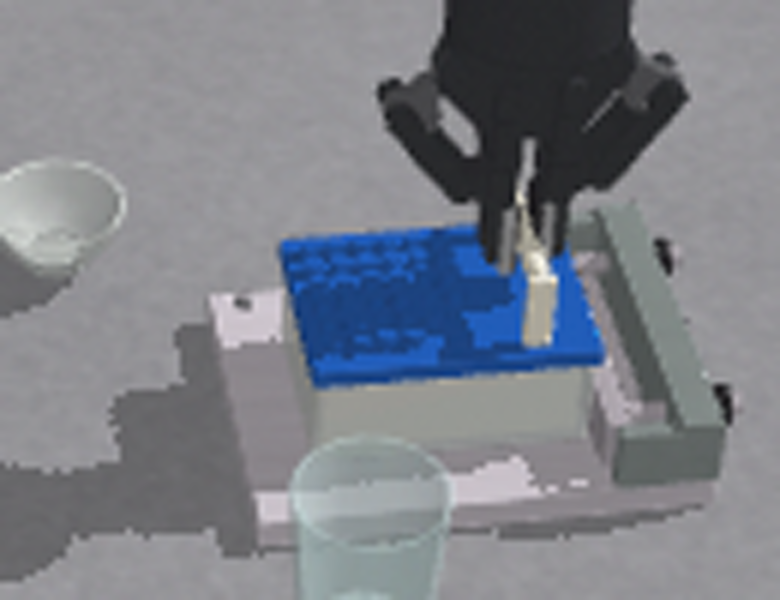

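>>> carry_out(series=[[0, -0.003, 0, 0, 0, 0], [0, -0.004, 0, 0, 0, 0], [0, -0.004, 0, 0, 0, 0]])

```text
time_s: 18.73
position: [541.0, 132.5, 84.4]
tcp_rot: [0.246, 3.13, 0.03]
wrist_force: [-2.4, -4.6, 1.1]
width: 8.7
```

>>> carry_out(series=[[0, 0, 0, 0, 0, 0], [0, 0, 0, 0, 0, 0], [0, 0, 0, 0, 0, 0], [0, 0, 0, 0, 0, 0], [0, 0, 0, 0, 0, 0], [0, 0, 0, 0, 0, 0]], jaw=0)

```text
time_s: 19.48
position: [541.1, 132.9, 84.2]
tcp_rot: [0.246, 3.13, 0.031]
wrist_force: [0.3, -0.6, -0.2]
width: 42.6
```

```bash
python3 - <<'E'
from pl import *
sent([0,-0.004,0,0,0,0]);st()
cv2.imwrite("pics/w15.png",robot.capture("wrist")[:,:,::-1])
cv2.imwrite("pics/s15.png",cv2.resize(robot.capture("scene")[170:270,250:380,::-1],None,fx=6,fy=6,interpolation=2))
p,A=load()
q=p.copy();q[2]+=100
print(row((q,A)))
E
```

```text
t 19.48 p [541.1 132.9  84.2] rv [0.246 3.13  0.031] F [ 0.3  -0.64 -0.21] w 42.6
cmd [541.1 132.9  84.2] meas-cmd [-0.  0.  0.] dock xy [22.8 -0.1]
F dock x,y,z [-0.59 -0.4  -0.21]
[-0.0, 0.01, -0.5, 0.0, 0.0, 0.0]
```

View pics/w15.png

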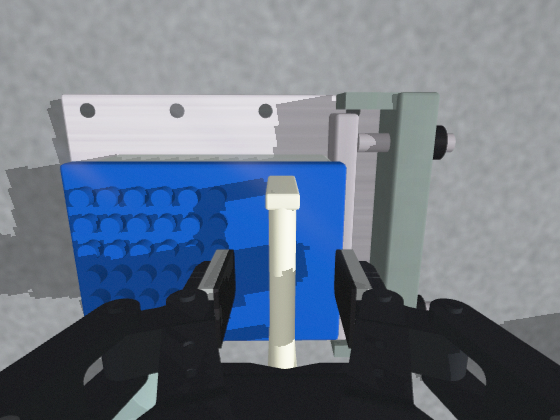

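View pics/s15.png

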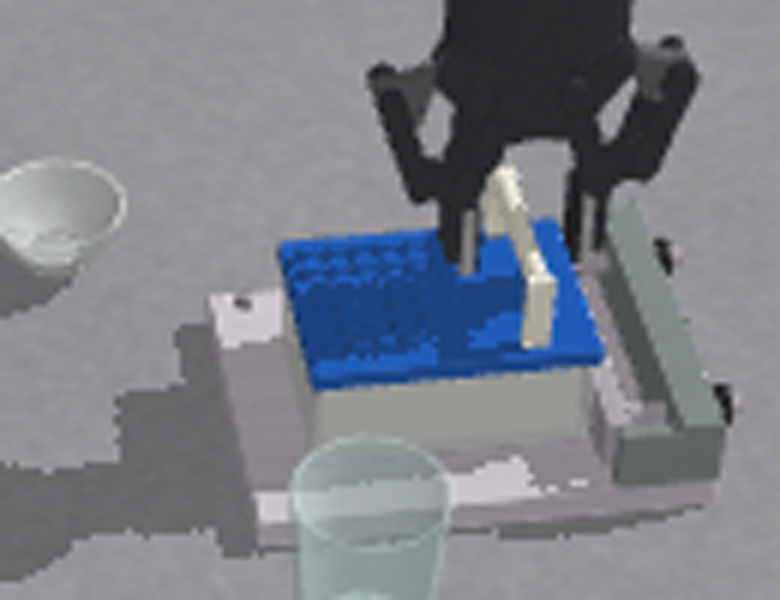

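>>> carry_out(series=[[0, 0, -0.1, 0, 0, 0], [0, 0, -0.25, 0, 0, 0], [0, 0, -0.45, 0, 0, 0], [0, 0, -0.6, 0, 0, 0], [0, 0, -0.6, 0, 0, 0]])

```text
time_s: 20.2
position: [542.7, 130.8, 206.8]
tcp_rot: [0.246, 3.125, 0.032]
wrist_force: [-0.9, -0.7, -1.1]
width: 42.6
```

```bash
python3 - <<'E'
from fit import *
from pl import *
sent([0,0,-.6,0,0,0]);st()
cv2.imwrite("pics/w16.png",robot.capture("wrist")[:,:,::-1])
cv2.imwrite("pics/s16.png",cv2.resize(robot.capture("scene")[150:290,130:390,::-1],None,fx=3,fy=3,interpolation=2))
E
```

```text
t 20.2 p [542.7 130.8 206.8] rv [0.246 3.125 0.032] F [-0.87 -0.74 -1.06] w 42.6
cmd [540.8 130.6 204.1] meas-cmd [1.9 0.2 2.6] dock xy [20.9 -1.9]
F dock x,y,z [-0.87  0.75 -1.06]
```

View pics/w16.png

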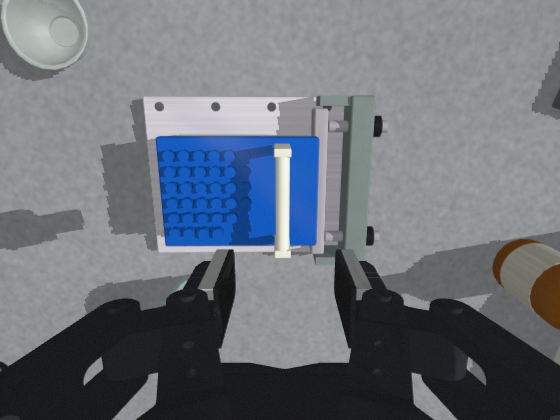

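View pics/s16.png

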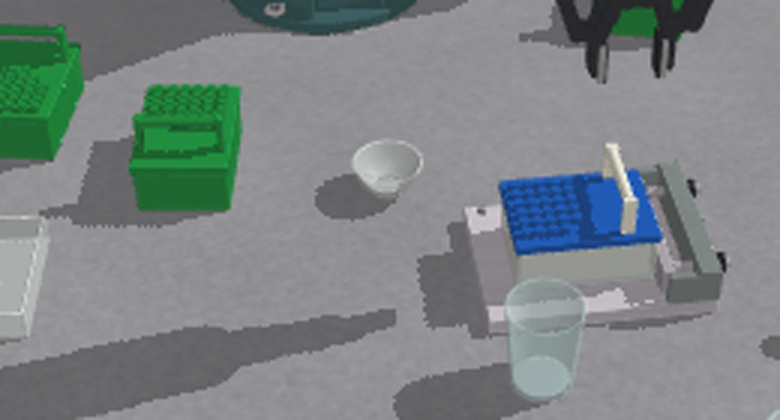

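```bash
python3 - <<'E'
from pl import *
W=cam("wrist")
P=[todock(bp(W,uv,71)) for uv in [(157,137),(319,137),(165,247),(317,245)]]
Q=[todock(bp(W,uv,16)) for uv in [(144,98),(158,252)]]
print(np.round(P,1),np.mean(P,0),np.round(Q,1)); print(robot.get_obs()["joint_velocities"].round(3))
print(robot.sign_off())
E
```

```text
[[-71.8  46.9]
 [ 50.5  46.5]
 [-73.7 -41.7]
 [ 50.9 -41.1]] [-11.01390331   2.64114341] [[-98.2  76.8]
 [-99.5 -68.5]]
[ 0.     0.02   0.021 -0.002  0.002 -0.001]
the job is handed in; nothing more can be done
None
```

I drew the rack by its handle to the step, tipped its front edge up onto the plate, then slid it up against the stop bar. I let go, backed off and handed the job in at about 20 s; no verdict was reported.

- **Step:** it was butted square. The wrist force reached about 4 N and had been above 2 N for about 0.6 s.
- **Tip-over:** the front edge went up to about 20 mm past the step while the rear edge stayed down on the bench. I judged this from the camera pictures and the 2–4 N of lift at the handle.
- **Stop bar:** contact came with the front edge at about dock x = +50. I pressed for over a second, and the wrist force rose to about 8 N.
- **Final picture:** the rack lies flat on the plate and against the bar. Its top edge is at dock x of about +50, the centre is 1–3 mm off the middle line, and it is square within about 0.02 rad. The gripper was clear, and the pot and beaker near the path looked unmoved. I did not measure them or the other bystanders.

Three checks were weaker than I would like:

- **Contact forces:** they come from the wrist sensor, not from the contacts themselves.
- **Edge heights:** they are pixel estimates good to a few millimetres.
- **Last measurement:** the arm was still settling by 2–3 mm, so the rack and plate both read about 2–4 mm to one side in that picture.

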